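Put the tape rolls back on their spindles

ROBOT

A 6-joint arm with a two-finger parallel gripper is mounted at the origin on the work surface. World frame = base frame: x ahead of the robot, y to its left, z up, the work surface at z = 0. Lengths are in mm, angles in rad, forces in N, time in s.
With the tool pointing down it reaches from about 350 to 775 mm from the base axis. Payload 7.3 kg.
Tool frame: the origin (TCP) lies on the front face of the gripper's body, between the roots of the fingers; the fingertips stand 66 mm ahead of it and the grasp point (between the pads) lies 47 mm ahead of it (bot.tip_extent is the distance from the TCP to the fingertips, in mm); z points along the fingers, y is the line along which they close (so a half turn about z gives the same grasp; the last joint's range is limited). The gripper opens to 92 mm and grips with 3 to 60 N. Pads are 19 mm wide; open, the fingers measure 130 mm over their backs; the gripper's body (75 mm by 190 mm) begins 47 mm behind the grasp point.
Start: joints at [-1.428, 0.342, 1.524, -0, 1.275, -0.146], TCP at [149.542, -503.265, 292.241] pointing down, gripper open.
Joint ranges: [-2.53, 2.53], [-0.77, 2.02], [0.04, 2.7], [-1, 4.14], [0.28, 2.66], [-3.11, 3.11]. Speed limits (rad/s): [2.57, 2.57, 3.14, 3.14, 3.14, 3.14].

INTERFACE

Orientations are given as [roll, pitch, yaw] about the fixed x, y, z axes, in that order (R = Rz(yaw) Ry(pitch) Rx(roll)).
In Python, from plant import readout, viewer, order, bot gives the robot as it stands.
- The arm moves only by the shell command python3 -m creep 'ROWS'. ROWS is text: rows parted by semicolons, each of 7 numbers parted by spaces: the shift along the world's x, y, z in m, then the turn, a rotation vector about the world's x, y, z in rad, then the opening in per cent of the stroke, from 0 (shut) to 100 (fully open). A call has 1 to 8 rows; each row shifts and turns the commanded pose from where the row before left it; what a row does not reach is not made up. A row lasts 1/12 s, in which the tool goes at most 41.7 mm and 7.16 degrees, less where a joint would pass 70% of its speed; a pose out of reach is approached as far as the arm can. A call is refused whole if a number of a shift passes 0.0417 or a number of a turn 0.125, either way. A call with a gripper value outside its range is refused whole. The fingers move at their own pace and stop on an object; the grip force is fixed at half the most. Time passes only in rows, so rows that do not move let the fingers close. It gives the time, the measured TCP pose, the force, the opening and the grip force at its end, in the units of the state.
- readout.get_obs(): the state, without advancing time (a new reading comes with each control period).
- viewer.capture(name): name is "scene" or "top" or "wrist"; returns the picture (400x640x3 uint8, red, green, blue); there is no depth.
- viewer.camera_info(name): a dict with "fx", "fy", "cx", "cy" (pixels), "origin" and "rotation" of the camera in the world. Camera axes: x right, y up, looking along -z (the intrinsics and any distortion apply to the point x, -y, -z); pixel columns grow to the right and rows downward; lengths in mm; the calibration is good to about 2 mm. The wrist camera is an equidistant fisheye: a pixel r from the principal point sees the ray r / f radians off the axis. A picture is of the moment at which its call begins: read the wrist's pose just before it. camera_info takes no time and is no camera call; for the wrist camera it gives the pose at the moment of the call.
- order.close_job(): hands the job in; it is judged then, once.
The state is a dict: "time": time; "joint_positions": joint angles; "dq": joint speeds; "tau": joint torques, N m; "tool_pos": TCP position; "tcp_rot": TCP orientation; "contact_force": force on the tool from outside, world axes, zero at the start; "moment": the same for the moment, N m; "grip_width": finger opening in mm; "finger_force": force on a finger pad.
Only numpy, scipy, OpenCV 4.12 (cv2) and the standard library are available. Lean on these libraries where they do the work, as an engineer would, in place of code of your own. Each camera call takes 0.05 s, during which the arm holds its last target. There are 200 camera calls.

TASK

Tidy the four rolls of tape onto the two spindle stands: the two rolls with a wide hole go on the thick spindle, the two with a narrow hole on the thin spindle. On each stand the roll of larger outside diameter goes at the bottom, flat on the base, and the smaller one flat on top of it. Leave the jar lid, the bead tub and the paint jar where they are.

Things in the scene. Friction and masses are not known exactly. Their poses are not given: they have to be found in the camera images.
- wide_big_mid (a point): Roll of tan paper tape lying flat on the desk, a plain ring: wide hole, larger outside. 68 mm outside diameter, 44 mm hole, 24 mm tall, about 60 g. The point is the centre of the ring, half-way up (z axis along the ring's axis).
- wide_small_mid (a point): Roll of tan paper tape lying flat on the desk, a plain ring: wide hole, smaller outside, thin wall. 56 mm outside diameter, 44 mm hole, 20 mm tall, about 30 g. The point is the centre of the ring, half-way up (z axis along the ring's axis).
- narrow_big_mid (a point): Roll of tan paper tape lying flat on the desk, a plain ring: narrow hole, larger outside. 54 mm outside diameter, 24 mm hole, 20 mm tall, about 50 g. The point is the centre of the ring, half-way up (z axis along the ring's axis).
- narrow_small_mid (a point): Roll of tan paper tape lying flat on the desk, a plain ring: narrow hole, smaller outside. 40 mm outside diameter, 24 mm hole, 18 mm tall, about 25 g. The point is the centre of the ring, half-way up (z axis along the ring's axis).
- thick_stand: Thick-spindle stand, fixed to the desk: round dark steel base plate 76 mm across and 8 mm thick, with one upright bare aluminium spindle in the middle, 30 mm in diameter, its top 58 mm above the desk with a 3 mm chamfer. Origin at the centre of the base's underside, on the spindle's axis; z up.
- thin_stand: Thin-spindle stand, fixed to the desk: round dark steel base plate 76 mm across and 8 mm thick, with one upright bare aluminium spindle in the middle, 10 mm in diameter, its top 56 mm above the desk with a 3 mm chamfer. Origin at the centre of the base's underside, on the spindle's axis; z up.
- jar_lid: Yellow closed screw lid of a jar, loose, 54 mm across, 17 mm tall, no hole. Bystander, not to be moved. Origin at the centre of its underside.
- bead_tub: Clear tub of red beads, loose, 80 mm across at the rim, 45 mm tall. Bystander, not to be moved. Origin at the centre of its underside.
- paint_jar: Crimson paint jar with lid, loose, 72 mm across, 118 mm tall, at the left of the work. Bystander, not to be moved. Origin at the centre of its underside.

How it is judged:
By the outcome, as a careful person would: the job done as asked, in the order asked, and still so for the second after the job is handed in, with the robot touching nothing.
It also fails if it takes over 90 s, if anything falls off the work surface, if the arm or the gripper's body presses on something with over 40 N, if the wrist force passes 120 N, or if a joint passes its speed limit or range.

## Working session

There is one attempt and no reset: what is moved stays moved. The work goes in short steps, Python scripts to look and compute and a shell command to move; the robot and the scene stay as the last step left them, time stands still between calls to the robot, and variables do not carry over. Pictures are saved under pics/ and viewed, at most 14 in all, crops included, and the job is handed in when it is done.

```bash
mkdir -p pics; python3 - <<'E'
from plant import readout, viewer
import cv2
print(readout.get_obs())
for n in("scene","top"):
    print(viewer.camera_info(n)); cv2.imwrite(f"pics/{n}0.png",viewer.capture(n)[:,:,::-1])
E
```

```text
{'time': 0.0, 'joint_positions': array([-1.42800163e+00,  3.42711070e-01,  1.52502940e+00, -2.11347605e-05,
        1.27542811e+00, -1.45992757e-01]), 'dq': array([-0.00095229, -0.00040182, -0.00053861,  0.0012396 ,  0.000184  ,
       -0.00190897]), 'tau': array([ 4.99551716e-04, -4.31238484e+01, -2.44220638e+01,  7.17783510e-02,
        5.58919518e-02, -1.54940858e-04]), 'tool_pos': array([ 149.48861991, -502.93230107,  291.54662523]), 'tcp_rot': array([-3.14003055e+00, -2.09262946e-04,  2.88793456e-01]), 'contact_force': array([ 0.00734407, -0.36925   ,  0.32962826]), 'moment': array([-0.04462389,  0.00732418,  0.00424758]), 'finger_force': 0.0, 'grip_width': 91.72496396564456}
{'fx': 473.1299645546872, 'fy': 473.1299645546872, 'cx': 313.985593665381, 'cy': 197.42926550770613, 'origin': array([ 979.62272834, -359.04443476,  793.45967518]), 'rotation': array([ 0.68371333, -0.0023325 ,  0.72095261])}
{'fx': 377.8560011390212, 'fy': 377.8560011390212, 'cx': 314.2312529223394, 'cy': 195.11852952505285, 'origin': array([357.4745172 ,  68.89718564, 939.41469183]), 'rotation': array([ 0.22973567,  0.00566245, -1.43771797])}
```

View pics/top0.png

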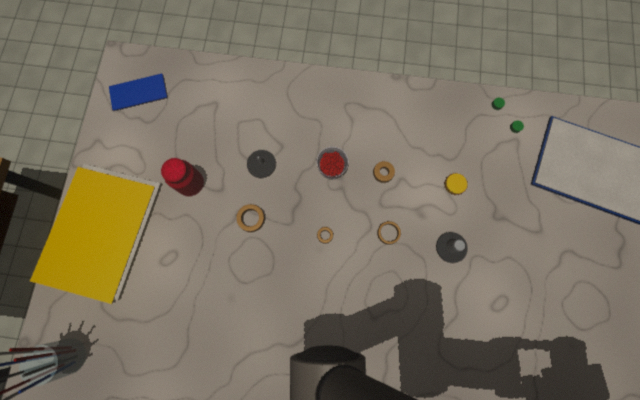

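View pics/scene0.png

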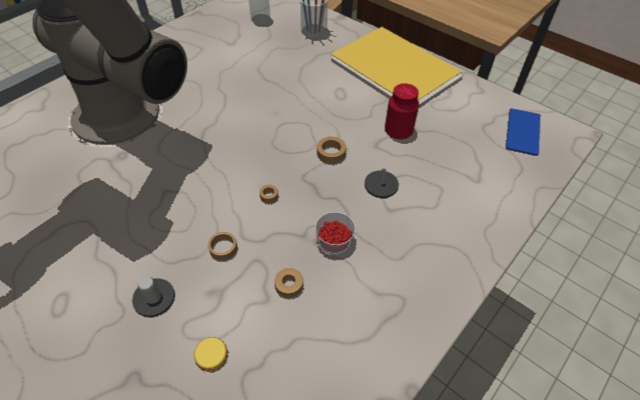

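The top view shows the wide_big roll at (250,218), narrow_small at (325,235), wide_small at (388,232) and narrow_big at (384,172). The thin stand is at (261,163), the thick stand at (452,247), the tub at (332,163), the lid at (456,184) and the paint jar near (180,175). The scene view agrees.

```bash
cat > h.py <<'E'
import numpy as np, cv2
from scipy.spatial.transform import Rotation as R
from plant import readout, viewer
def cast(info,u,v,z):
    x=(u-info["cx"])/info["fx"]; y=(v-info["cy"])/info["fy"]
    if info.get("fish"):
        r=np.hypot(x,y); k=np.sin(r)/max(r,1e-9); d=np.array([x*k,-y*k,-np.cos(r)])
    else: d=np.array([x,-y,-1.])
    d=R.from_euler("xyz",info["rotation"]).apply(d); o=np.asarray(info["origin"])
    return o+d*(z-o[2])/d[2]
def proj(info,P):
    p=R.from_euler("xyz",info["rotation"]).inv().apply(np.asarray(P)-info["origin"])
    x,y,z=p[0],-p[1],-p[2]; r=np.hypot(x,y)
    k=np.arctan2(r,z)/max(r,1e-9) if info.get("fish") else 1/z
    return info["cx"]+info["fx"]*x*k, info["cy"]+info["fy"]*y*k
def shot(n,f):
    i=dict(viewer.camera_info(n)); i["fish"]=n=="wrist"
    im=viewer.capture(n)[:,:,::-1].copy(); cv2.imwrite(f"pics/{f}.png",im); return i,im
def tan(im):
    h=cv2.cvtColor(im,cv2.COLOR_BGR2HSV); return cv2.inRange(h,(6,75,50),(20,230,255))
def blobs(m,amin=60):
    c,_=cv2.findContours(m,cv2.RETR_EXTERNAL,cv2.CHAIN_APPROX_NONE)
    return [x for x in c if cv2.contourArea(x)>amin]
E
python3 - <<'E'
from h import *
np.set_printoptions(precision=1,suppress=True)
I={n:dict(viewer.camera_info(n)) for n in("top","scene")}
for n in I:
    im=cv2.imread(f"pics/{n}0.png"); h=cv2.cvtColor(im,cv2.COLOR_BGR2HSV)
    masks={"tan":tan(im),"dark":cv2.inRange(h,(0,0,0),(179,90,75)),"yel":cv2.inRange(h,(20,150,100),(32,255,255)),"red":cv2.inRange(h,(0,150,50),(5,255,255))|cv2.inRange(h,(170,150,50),(179,255,255))}
    for k,m in masks.items():
        for c in blobs(m):
            if cv2.contourArea(c)>3000: continue
            pts=np.array([cast(I[n],u,v,{"tan":11,"dark":6,"yel":15,"red":25}[k])[:2] for u,v in c[:,0]],np.float32)
            (ct,s,a)=cv2.fitEllipse(pts); print(n,k,c[:,0].mean(0),np.array(ct),np.array(s))
E
```

```text
top tan [324.5 234.5] [476.7  64.4] [38.2 38.5]
top tan [388.8 232.2] [503.3 -91.6] [54.7 56.9]
top tan [249.9 217.5] [494.5 254.2] [67.8 70.4]
top tan [383.5 171.4] [657.6 -64.6] [53.1 56.2]
top dark [ 21.6 373.1] [ 89.4 702.3] [ 51.2 152.4]
top dark [ 72.4 349.7] [130.7 612.7] [ 83.3 100.9]
top dark [451. 247.] [ 488.1 -246.9] [71.7 73.2]
top dark [200.9 174.2] [579.1 410.9] [44.5 63.5]
top dark [261.1 163.7] [638.4 251.1] [70.7 72. ]
top yel [456.  183.1] [ 648.9 -248.3] [50.8 52. ]
top red [179.9 176.1] [578.9 453.9] [66.  90.5]
top red [331.4 163.3] [656.3  69.9] [58.9 60.9]
scene tan [288.4 282.4] [658.7 -63. ] [51.7 61.5]
scene tan [222.2 245.7] [504.9 -89.9] [54.4 66. ]
scene tan [268.5 193.5] [479.4  65. ] [38.  49.9]
scene tan [331.  149.6] [494.3 255.6] [67.3 87.3]
scene tan [592.6  56.2] [ 802.9 1030.3] [ 91.2 391.5]
scene tan [334.8   4.8] [ 86.7 761.3] [51.6 74.9]
scene dark [481.7 346.4] [991.3  71.8] [ 74.6 223.2]
scene dark [153.3 297.8] [ 495.1 -247.7] [69.6 74.6]
scene dark [ 65.  228.8] [ 324.6 -363.5] [156.3 300.4]
scene dark [161.8 200. ] [319.1 -97.3] [33.9 71.9]
scene dark [380.9 184.1] [642.4 251. ] [71.1 76.5]
scene dark [485.3  64.1] [598.9 805.3] [ 36.2 148.8]
scene dark [535.4  46.4] [ 646.3 1057.4] [ 25.1 716.8]
scene dark [350.8  10.7] [133.9 774.6] [ 48.3 138.9]
scene dark [176.6   7.7] [-285.7  421.2] [ 27.4 127.3]
scene yel [210.2 352.8] [ 653. -248.] [50.7 51.6]
scene red [334.3 232.2] [656.3  72.9] [50.1 61.7]
scene red [402.1 111. ] [546.4 466.6] [ 71.8 225. ]
```

Both views agree to a few mm and the sizes match what was given. I'll move above narrow_big first.

```bash
python3 -m creep '.03 .026 -.005 0 0 0 100;.03 .026 -.005 0 0 0 100;.03 .026 -.005 0 0 0 100;.03 .026 -.005 0 0 0 100;.03 .026 -.005 0 0 0 100;.03 .026 -.005 0 0 0 100;.03 .026 -.005 0 0 0 100;.03 .026 -.005 0 0 0 100'
python3 -m creep '.03 .026 -.005 0 0 0 100;.03 .026 -.005 0 0 0 100;.03 .026 -.005 0 0 0 100;.03 .026 -.005 0 0 0 100;.03 .026 -.005 0 0 0 100;.03 .026 -.005 0 0 0 100;.03 .026 -.005 0 0 0 100;.03 .026 -.005 0 0 0 100'
python3 -m creep '.026 .021 -.005 0 0 0 100;0 0 0 0 0 0 100;0 0 0 0 0 0 100'
python3 - <<'E'
from h import *
i,im=shot("wrist","w1"); print(i)
for P in ((658,-64,11),(640,251,4)): print(proj(i,P))
E
```

```text
time: 0.77
tool_pos: [390.6, -293.6, 251.8]
tcp_rot: [-3.141, 0.0, 0.289]
contact_force: [0.5, -0.4, 0.3]
grip_width: 91.8
finger_force: 0.0
time: 1.43
tool_pos: [630.6, -85.5, 211.5]
tcp_rot: [-3.141, 0.001, 0.289]
contact_force: [0.9, -0.4, 0.8]
grip_width: 91.9
finger_force: 0.0
time: 1.68
tool_pos: [655.9, -64.5, 205.5]
tcp_rot: [-3.141, 0.002, 0.292]
contact_force: [-0.5, 0.6, -1.5]
grip_width: 91.9
finger_force: 0.0
{'fx': 309.70691628693146, 'fy': 309.70691628693146, 'cx': 319.91061454623156, 'cy': 196.393933477279, 'origin': array([733.20652341, -41.78966971, 297.93974415]), 'rotation': array([-3.05690865e-01,  1.18820194e-03, -1.27887041e+00]), 'fish': True}
(np.float64(319.8766207185475), np.float64(184.34052757832188))
(np.float64(67.38858029247848), np.float64(127.4333571990191))
```

View pics/w1.png

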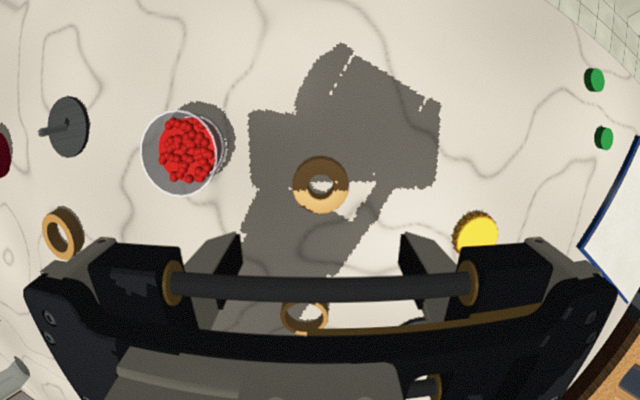

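The wrist view has narrow_big at (320,184), exactly where predicted. Now descend and grip it.

```bash
python3 -m creep '.002 0 -.035 0 0 0 100;0 0 -.035 0 0 0 100;0 0 -.035 0 0 0 100;0 0 -.02 0 0 0 100;0 0 -.01 0 0 0 100;0 0 0 0 0 0 100;0 0 0 0 0 0 20;0 0 0 0 0 0 20'
python3 -m creep '0 0 0 0 0 0 20;0 0 0 0 0 0 20;0 0 0 0 0 0 20;0 0 0 0 0 0 20'
```

```text
time: 2.4
tool_pos: [658.5, -67.0, 74.5]
tcp_rot: [3.14, -0.003, 0.288]
contact_force: [-0.0, 0.3, -0.0]
grip_width: 82.6
finger_force: 0.0
time: 2.73
tool_pos: [657.8, -66.2, 73.0]
tcp_rot: [3.141, -0.001, 0.289]
contact_force: [0.0, -0.2, 0.5]
grip_width: 56.3
finger_force: 0.1
```

```bash
python3 -m creep '0 0 0 0 0 0 20;0 0 0 0 0 0 20;0 0 0 0 0 0 20'
python3 -m creep '0 0 .03 0 0 0 20;0 0 .035 0 0 0 20;0 0 .03 0 0 0 20;0 0 0 0 0 0 20;0 0 0 0 0 0 20'
```

```text
time: 2.98
tool_pos: [657.8, -66.2, 72.8]
tcp_rot: [3.141, -0.001, 0.289]
contact_force: [-0.9, 0.2, 5.3]
grip_width: 53.5
finger_force: 30.0
time: 3.4
tool_pos: [658.3, -66.4, 169.1]
tcp_rot: [3.14, -0.003, 0.289]
contact_force: [0.1, 0.1, -1.0]
grip_width: 53.5
finger_force: 30.0
```

```bash
python3 -m creep '-.002 .035 0 0 0 0 20;-.002 .035 0 0 0 0 20;-.002 .035 0 0 0 0 20;-.002 .035 0 0 0 0 20;-.002 .035 0 0 0 0 20;-.002 .035 0 0 0 0 20;-.002 .035 0 0 0 0 20;-.002 .035 0 0 0 0 20'
python3 -m creep '-.002 .02 0 0 0 0 20;0 .017 0 0 0 0 20;0 0 0 0 0 0 20;0 0 0 0 0 0 20;0 0 0 0 0 0 20'
python3 - <<'E'
from h import *
print(readout.get_obs()["tool_pos"])
i,im=shot("wrist","w2")
for P in ((640,251,56),(640,251,8)): print(proj(i,P))
shot("scene","s2"); cv2.imwrite("pics/w2c.png",np.vstack([im,cv2.imread("pics/s2.png")])[:, :]) 
a=im[60:340,100:540]; b=cv2.resize(cv2.imread("pics/s2.png")[80:260,280:500],None,fx=2,fy=2)[:280,:440] 
b=cv2.copyMakeBorder(b,0,280-b.shape[0],0,440-b.shape[1],0); cv2.imwrite("pics/w2d.png",np.vstack([a,b]))
E
```

```text
time: 4.07
tool_pos: [640.3, 215.2, 164.8]
tcp_rot: [-3.141, 0.004, 0.289]
contact_force: [0.9, -0.8, -1.1]
grip_width: 53.6
finger_force: 30.0
time: 4.48
tool_pos: [639.5, 249.6, 166.2]
tcp_rot: [3.141, 0.002, 0.288]
contact_force: [-0.0, -0.4, -0.3]
grip_width: 53.8
finger_force: 30.0
[639.52247907 249.55062137 166.22365438]
(np.float64(317.5550760371219), np.float64(217.80667031411517))
(np.float64(317.936816935067), np.float64(197.1271119357722))
```

View pics/w2d.png

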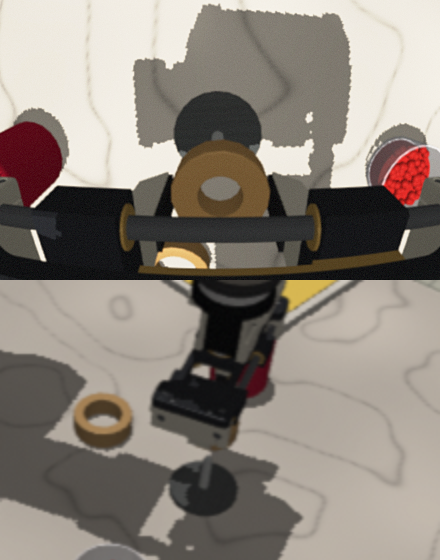

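The wrist view shows the base plate centred at about (318,193) in full-picture pixels, a few px from the predicted centre. The held roll is level, at about (320,245). Next I check the roll's centre against the predicted pose.

```bash
cat >> h.py <<'E'
def ringc(i,im,z,lo,hi,box=(150,60,500,330)):
    """ring in box: upper-rim arc of the top face, points cast to plane z, circle fit"""
    x0,y0,x1,y1=box; m=tan(im)*0; m[y0:y1,x0:x1]=tan(im)[y0:y1,x0:x1]
    c=max(blobs(m),key=cv2.contourArea)[:,0].astype(float)
    P=np.array([cast(i,u,v,z)[:2] for u,v in c]); (ce,r)=cv2.minEnclosingCircle(P.astype(np.float32))
    return ce,r,c.min(0),c.max(0)
E
python3 - <<'E'
from h import *
i=dict(viewer.camera_info("wrist"));i["fish"]=True; im=cv2.imread("pics/w2.png")
print(ringc(i,im,113.4,0,0))
t=np.linspace(0,2*np.pi,60)
for c in ((639.5,249.5),):
  q=np.array([proj(i,(c[0]+27*np.cos(a),c[1]+27*np.sin(a),113.4)) for a in t]); print(q.min(0),q.max(0))
  q=np.array([proj(i,(c[0]+12*np.cos(a),c[1]+12*np.sin(a),113.4)) for a in t]); print(q.min(0),q.max(0))
  q=np.array([proj(i,(640+38*np.cos(a),251+38*np.sin(a),8)) for a in t]); print("base",q.min(0),q.max(0))
E
```

```text
((644.7200317382812, 249.8790283203125), 28.40370750427246, array([271., 199.]), array([369., 277.]))
[268.29441962 211.21237244] [368.52231446 298.88405577]
[296.00525954 238.25875596] [340.80118723 277.24722633]
base [273.09980602 153.12093695] [361.78178008 237.77800405]
```

The side wall facing the camera accounts for the upper outline. The hole's edge and the base plate both match prediction to about 2 mm, so I'll lower and release.

```bash
python3 -m creep '.0005 .0015 -.03 0 0 0 20;0 0 -.02 0 0 0 20;0 0 -.02 0 0 0 20;0 0 -.01 0 0 0 20;0 0 -.005 0 0 0 20;0 0 0 0 0 0 20;0 0 0 0 0 0 20'
```

```text
time: 5.17
tool_pos: [640.8, 251.8, 83.1]
tcp_rot: [3.141, -0.002, 0.288]
contact_force: [-0.5, -0.4, -0.1]
grip_width: 53.6
finger_force: 30.0
```

```bash
python3 -m creep '0 0 -.002 0 0 0 20;0 0 0 0 0 0 20;0 0 0 0 0 0 70;0 0 0 0 0 0 70;0 0 0 0 0 0 70'
python3 -m creep '0 0 .02 0 0 0 80;0 0 .03 0 0 0 80;0 0 .035 0 0 0 80;-.027 -.031 0 0 0 0 80;-.027 -.031 0 0 0 0 80;-.027 -.031 0 0 0 0 80;-.027 -.031 0 0 0 0 80;-.027 -.031 0 0 0 0 80'
python3 -m creep '-.028 -.032 0 0 0 0 80;0 0 0 0 0 0 80;0 0 0 0 0 0 80;0 0 0 0 0 0 80'
python3 - <<'E'
from h import *
print(readout.get_obs()["tool_pos"])
i,im=shot("wrist","w3")
q=np.array([proj(i,(478+20*np.cos(a),64.5+20*np.sin(a),z)) for a in np.linspace(0,6.28,60) for z in (0,18)]); print(q.min(0),q.max(0))
q=np.array([proj(i,(640+27*np.cos(a),251+27*np.sin(a),z)) for a in np.linspace(0,6.28,60) for z in (8,28)]); print(q.min(0),q.max(0))
E
```

```text
time: 5.58
tool_pos: [640.1, 252.3, 80.5]
tcp_rot: [3.142, -0.0, 0.289]
contact_force: [0.5, -0.1, -0.1]
grip_width: 63.4
finger_force: 0.0
time: 6.25
tool_pos: [503.5, 96.2, 165.5]
tcp_rot: [3.141, -0.001, 0.289]
contact_force: [1.4, -0.9, -0.2]
grip_width: 73.4
finger_force: 0.0
time: 6.58
tool_pos: [478.4, 65.8, 165.9]
tcp_rot: [3.141, -0.002, 0.288]
contact_force: [0.6, 0.5, 0.9]
grip_width: 73.5
finger_force: 0.0
[478.4286257   65.81909057 165.8895257 ]
[296.48433202 174.69529491] [345.17294067 226.01106682]
[133.71860968 -60.25788476] [197.94124464   1.31494301]
```

View pics/w3.png

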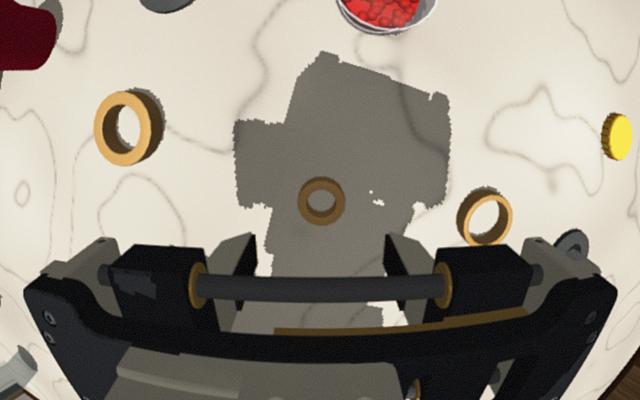

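narrow_small is at (321,201), as predicted. Grip it, lift it and carry it to the thin stand.

```bash
python3 -m creep '0 -.001 -.035 0 0 0 75;0 0 -.03 0 0 0 70;0 0 -.02 0 0 0 65;0 0 -.011 0 0 0 65;0 0 0 0 0 0 65;0 0 0 0 0 0 20;0 0 0 0 0 0 20;0 0 0 0 0 0 20'
python3 -m creep '0 0 0 0 0 0 20;0 0 0 0 0 0 20;0 0 0 0 0 0 20;0 0 0 0 0 0 20'
```

```text
time: 7.3
tool_pos: [478.3, 65.3, 69.8]
tcp_rot: [3.141, -0.001, 0.29]
contact_force: [-0.2, -0.9, 0.1]
grip_width: 44.2
finger_force: 0.0
time: 7.63
tool_pos: [478.1, 65.0, 69.8]
tcp_rot: [3.141, -0.002, 0.289]
contact_force: [0.3, 0.8, 4.7]
grip_width: 39.1
finger_force: 30.0
```

```bash
python3 -m creep '0 0 .03 0 0 0 20;0 0 .035 0 0 0 20;0 0 .035 0 0 0 20;.027 .031 0 0 0 0 20;.027 .031 0 0 0 0 20;.027 .031 0 0 0 0 20;.027 .031 0 0 0 0 20;.027 .031 0 0 0 0 20'
python3 -m creep '.017 .021 0 0 0 0 20;.01 .01 0 0 0 0 20;0 0 0 0 0 0 20;0 0 0 0 0 0 20;0 0 0 0 0 0 20'
python3 - <<'E'
from h import *
p=readout.get_obs()["tool_pos"];print(p)
i,im=shot("wrist","w4"); shot("top","t4")
def bb(c,r,zs):
  q=np.array([proj(i,(c[0]+r*np.cos(a),c[1]+r*np.sin(a),z)) for a in np.linspace(0,6.28,60) for z in zs]); return q.min(0),q.max(0)
b=p[2]-69.8
print("held",bb(p,20,(b,b+18)),"hole",bb(p,12,(b+18,)),"nb",bb((640,251),27,(8,28)))
cv2.imwrite("pics/w4c.png",im[100:320,180:460].repeat(2,0).repeat(2,1))
E
```

```text
time: 8.3
tool_pos: [613.4, 221.3, 169.3]
tcp_rot: [3.141, 0.0, 0.289]
contact_force: [1.0, -0.4, 0.2]
grip_width: 38.9
finger_force: 30.0
time: 8.72
tool_pos: [638.8, 250.0, 168.8]
tcp_rot: [3.141, 0.002, 0.288]
contact_force: [-0.4, -0.0, -0.8]
grip_width: 38.7
finger_force: 30.0
[638.84258351 249.95169706 168.79304027]
held (array([281.66573111, 212.39876127]), array([356.85448369, 290.28464823])) hole (array([296.66024551, 239.15721592]), array([341.8905464 , 278.42349144])) nb (array([284.79594169, 164.69239209]), array([352.44755558, 234.03989383]))
```

View pics/w4c.png

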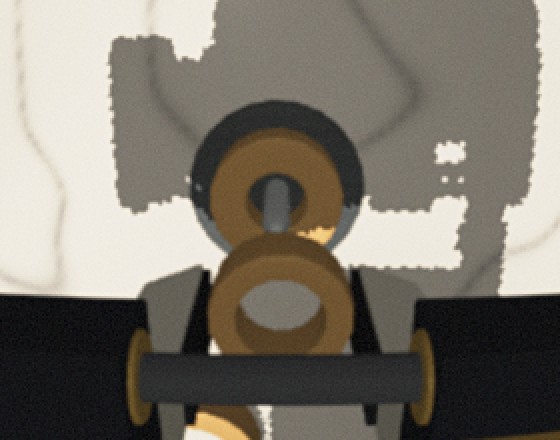

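narrow_big sits flat around the spindle, with its outline at 286–352 horizontally and its top at 164, as predicted. The held roll lies within 2 mm of nominal. Lower it to the stack.

```bash
python3 -m creep '.002 .001 -.025 0 0 0 20;0 0 -.02 0 0 0 20;0 0 -.015 0 0 0 20;0 0 -.006 0 0 0 20;0 0 -.003 0 0 0 20;0 0 0 0 0 0 20;0 0 0 0 0 0 20;0 0 0 0 0 0 20'
```

```text
time: 9.48
tool_pos: [642.2, 251.9, 101.7]
tcp_rot: [3.141, -0.002, 0.289]
contact_force: [0.3, -0.2, -0.5]
grip_width: 39.0
finger_force: 30.0
```

```bash
python3 -m creep '0 0 -.003 0 0 0 20;0 0 0 0 0 0 20;0 0 0 0 0 0 60;0 0 0 0 0 0 60;0 0 0 0 0 0 60;0 0 0 0 0 0 60'
python3 -m creep '0 0 .03 0 0 0 100;0 0 .035 0 0 0 100;-.035 0 0 0 0 0 100;-.035 0 0 0 0 0 100;-.035 .001 0 0 0 0 100;-.025 .001 0 0 0 0 100;-.017 .001 0 0 0 0 100;0 0 0 0 0 0 100'
python3 -m creep '0 0 0 0 0 0 100;0 0 0 0 0 0 100'
python3 - <<'E'
from h import *
print(readout.get_obs()["tool_pos"])
i,im=shot("wrist","w5")
def bb(c,r,zs):
  q=np.array([proj(i,(c[0]+r*np.cos(a),c[1]+r*np.sin(a),z)) for a in np.linspace(0,6.28,60) for z in zs]); return q.min(0),q.max(0)
print(bb((494.5,255),34,(0,24)), bb((640,251),27,(8,28)),bb((640,251),20,(28,46)))
E
```

```text
time: 9.98
tool_pos: [641.5, 251.9, 97.1]
tcp_rot: [3.141, 0.0, 0.289]
contact_force: [0.1, -0.5, 0.1]
grip_width: 54.2
finger_force: 0.0
time: 10.65
tool_pos: [491.2, 255.1, 162.4]
tcp_rot: [-3.141, 0.003, 0.29]
contact_force: [-0.3, 0.9, -0.5]
grip_width: 92.0
finger_force: 0.0
time: 10.82
tool_pos: [495.8, 255.0, 162.6]
tcp_rot: [3.141, -0.002, 0.289]
contact_force: [0.6, -0.3, -0.0]
grip_width: 91.9
finger_force: 0.0
[495.77544867 254.97413514 162.57935888]
(array([276.32019762, 159.81201793]), array([361.70674445, 246.2354978 ])) (array([342.39797808,  -4.26393121]), array([416.34514323,  67.0907817 ])) (array([353.97302519,  -3.39840894]), array([414.39266134,  54.92928157]))
```

View pics/w5.png

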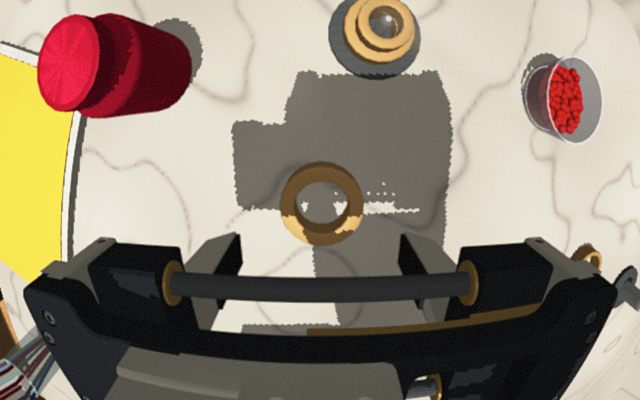

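The narrow stack is seated at (378,35). wide_big is at (322,204), about 1.5 mm from its predicted place. Grip it.

```bash
python3 -m creep '-.001 -.001 -.035 0 0 0 100;0 0 -.03 0 0 0 100;0 0 -.018 0 0 0 100;0 0 -.009 0 0 0 100;0 0 0 0 0 0 100;0 0 0 0 0 0 40;0 0 0 0 0 0 40;0 0 0 0 0 0 40'
python3 -m creep '0 0 0 0 0 0 40;0 0 0 0 0 0 40;0 0 0 0 0 0 40;0 0 0 0 0 0 40'
```

```text
time: 11.53
tool_pos: [494.6, 254.2, 71.6]
tcp_rot: [-3.142, -0.003, 0.289]
contact_force: [-0.2, -0.1, 0.6]
grip_width: 76.5
finger_force: 0.0
time: 11.87
tool_pos: [494.2, 254.1, 71.4]
tcp_rot: [3.142, -0.002, 0.289]
contact_force: [0.0, -0.7, 6.0]
grip_width: 66.5
finger_force: 30.0
```

```bash
python3 -m creep '0 0 .03 0 0 0 40;0 0 .035 0 0 0 40;0 0 .035 0 0 0 40;0 -.035 0 0 0 0 40;0 -.035 0 0 0 0 40;0 -.035 0 0 0 0 40;0 -.035 0 0 0 0 40;0 -.035 0 0 0 0 40'
python3 -m creep '0 -.035 0 0 0 0 40;0 -.035 0 0 0 0 40;0 -.035 0 0 0 0 40;0 -.035 0 0 0 0 40;0 -.035 0 0 0 0 40;0 -.035 0 0 0 0 40;0 -.035 0 0 0 0 40;0 -.035 0 0 0 0 40'
python3 -m creep '-.002 -.025 0 0 0 0 40;-.001 -.018 0 0 0 0 40;0 0 0 0 0 0 40;0 0 0 0 0 0 40;0 0 0 0 0 0 40'
python3 - <<'E'
from h import *
p=readout.get_obs()["tool_pos"];print(p)
i,im=shot("wrist","w6")
def bb(c,r,zs):
  q=np.array([proj(i,(c[0]+r*np.cos(a),c[1]+r*np.sin(a),z)) for a in np.linspace(0,6.28,60) for z in zs]); return q.min(0).round(),q.max(0).round()
b=p[2]-71.4
print("held",bb(p,34,(b,b+24)),"hole",bb(p,22,(b+24,)),"base",bb((490,-247),38,(0,8)),"top",bb((490,-247),12,(58,)))
cv2.imwrite("pics/w6c.png",im[60:320,160:480].repeat(2,0).repeat(2,1))
E
```

```text
time: 12.53
tool_pos: [493.1, 77.5, 170.5]
tcp_rot: [3.141, -0.0, 0.289]
contact_force: [0.3, -0.1, -0.7]
grip_width: 66.5
finger_force: 30.0
time: 13.2
tool_pos: [493.2, -202.8, 170.4]
tcp_rot: [3.142, -0.0, 0.289]
contact_force: [1.3, -0.1, 0.7]
grip_width: 67.0
finger_force: 30.0
time: 13.62
tool_pos: [490.4, -243.3, 170.1]
tcp_rot: [-3.141, 0.0, 0.289]
contact_force: [-0.1, -0.4, -1.3]
grip_width: 67.1
finger_force: 30.0
[ 490.38776385 -243.2651956   170.0917472 ]
held (array([254., 188.]), array([384., 314.])) hole (array([277., 225.]), array([362., 298.])) base (array([280., 153.]), array([367., 238.])) top (array([308., 204.]), array([341., 235.]))
```

View pics/w6c.png

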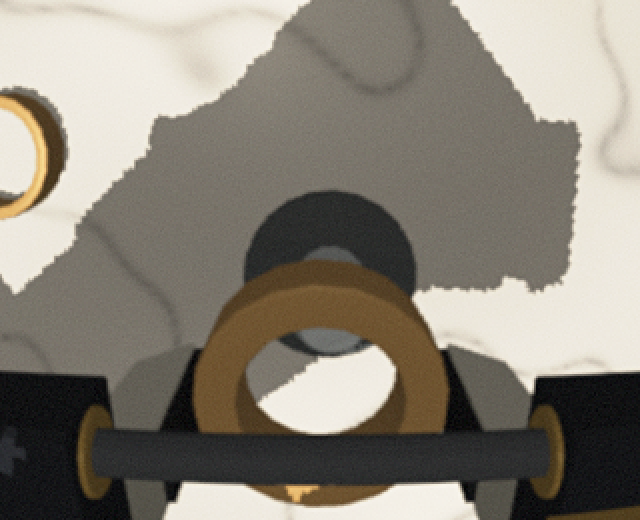

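The thick base's outline is at 282–368 with its top at 154. The held ring's outline is at 256–384 with its top at 190. Both are within about 1 mm of prediction, so I'll shift y by −4 mm and lower.

```bash
python3 -m creep '0 -.004 -.03 0 0 0 40;0 0 -.025 0 0 0 40;0 0 -.02 0 0 0 40;0 0 -.01 0 0 0 40;0 0 -.005 0 0 0 40;0 0 0 0 0 0 40;0 0 0 0 0 0 40'
```

```text
time: 14.25
tool_pos: [491.2, -247.8, 81.0]
tcp_rot: [3.14, -0.001, 0.29]
contact_force: [-0.3, -0.4, -0.4]
grip_width: 66.7
finger_force: 30.0
```

```bash
python3 -m creep '0 0 -.002 0 0 0 40;0 0 0 0 0 0 40;0 0 0 0 0 0 90;0 0 0 0 0 0 90;0 0 0 0 0 0 90;0 0 0 0 0 0 90'
python3 -m creep '0 0 .03 0 0 0 90;0 0 .03 0 0 0 90;0 0 .025 0 0 0 90;.003 .035 0 0 0 0 90;.003 .035 0 0 0 0 90;.003 .035 0 0 0 0 90;.002 .032 0 0 0 0 90;.002 .02 0 0 0 0 90'
python3 -m creep '0 0 0 0 0 0 90;0 0 0 0 0 0 90;0 0 0 0 0 0 90'
python3 - <<'E'
from h import *
print(readout.get_obs()["tool_pos"])
i,im=shot("wrist","w7")
def bb(c,r,zs):
  q=np.array([proj(i,(c[0]+r*np.cos(a),c[1]+r*np.sin(a),z)) for a in np.linspace(0,6.28,60) for z in zs]); return q.min(0).round(),q.max(0).round()
print(bb((504,-91),28,(0,20)))
E
```

```text
time: 14.75
tool_pos: [490.5, -248.1, 78.2]
tcp_rot: [-3.142, 0.0, 0.289]
contact_force: [0.2, 0.1, -0.4]
grip_width: 82.1
finger_force: 0.0
time: 15.42
tool_pos: [503.1, -88.4, 163.2]
tcp_rot: [-3.141, 0.0, 0.29]
contact_force: [0.6, -0.3, -0.5]
grip_width: 82.7
finger_force: 0.0
time: 15.67
tool_pos: [503.7, -91.7, 163.3]
tcp_rot: [3.141, -0.0, 0.289]
contact_force: [-0.7, 0.1, -0.0]
grip_width: 82.5
finger_force: 0.0
[503.72139703 -91.68587782 163.2587213 ]
(array([284., 164.]), array([353., 235.]))
```

View pics/w7.png

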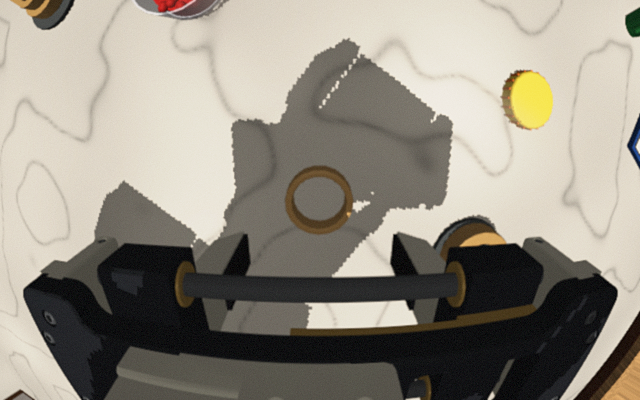

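wide_small is at (320,199), as predicted. Grip it.

```bash
python3 -m creep '0 0 -.035 0 0 0 90;0 0 -.03 0 0 0 90;0 0 -.018 0 0 0 85;0 0 -.009 0 0 0 85;0 0 0 0 0 0 80;0 0 0 0 0 0 30;0 0 0 0 0 0 30;0 0 0 0 0 0 30'
python3 -m creep '0 0 0 0 0 0 30;0 0 0 0 0 0 30;0 0 0 0 0 0 30;0 0 0 0 0 0 30'
```

```text
time: 16.38
tool_pos: [504.4, -91.6, 72.6]
tcp_rot: [3.14, -0.002, 0.289]
contact_force: [0.4, 1.2, -0.2]
grip_width: 58.0
finger_force: 0.1
time: 16.72
tool_pos: [504.4, -91.5, 72.5]
tcp_rot: [3.14, -0.002, 0.289]
contact_force: [0.1, -0.8, 7.0]
grip_width: 55.5
finger_force: 30.0
```

```bash
python3 -m creep '0 0 .03 0 0 0 30;0 0 .035 0 0 0 30;0 0 .035 0 0 0 30;-.003 -.035 0 0 0 0 30;-.003 -.035 0 0 0 0 30;-.003 -.035 0 0 0 0 30;-.003 -.03 0 0 0 0 30;-.002 -.021 0 0 0 0 30'
python3 -m creep '0 0 0 0 0 0 30;0 0 0 0 0 0 30;0 0 0 0 0 0 30'
python3 - <<'E'
from h import *
p=readout.get_obs()["tool_pos"];print(p)
i,im=shot("wrist","w8")
def bb(c,r,zs):
  q=np.array([proj(i,(c[0]+r*np.cos(a),c[1]+r*np.sin(a),z)) for a in np.linspace(0,6.28,60) for z in zs]); return q.min(0).round(),q.max(0).round()
b=p[2]-72.5
print("held",bb(p,28,(b,b+20)),"hole",bb(p,22,(b+20,)),"wb",bb((490,-247),34,(8,32)),"top",bb((490,-247),12,(58,)))
cv2.imwrite("pics/w8c.png",im[60:320,160:480].repeat(2,0).repeat(2,1))
E
```

```text
time: 17.38
tool_pos: [489.2, -249.6, 171.7]
tcp_rot: [3.14, -0.0, 0.288]
contact_force: [0.6, -0.1, -0.6]
grip_width: 55.2
finger_force: 30.0
time: 17.63
tool_pos: [489.4, -246.4, 171.2]
tcp_rot: [-3.141, 0.0, 0.289]
contact_force: [0.2, -0.0, -0.5]
grip_width: 55.5
finger_force: 30.0
[ 489.40144814 -246.42545654  171.16455203]
held (array([267., 197.]), array([372., 301.])) hole (array([278., 221.]), array([361., 293.])) wb (array([278., 157.]), array([363., 244.])) top (array([304., 201.]), array([337., 232.]))
```

View pics/w8c.png

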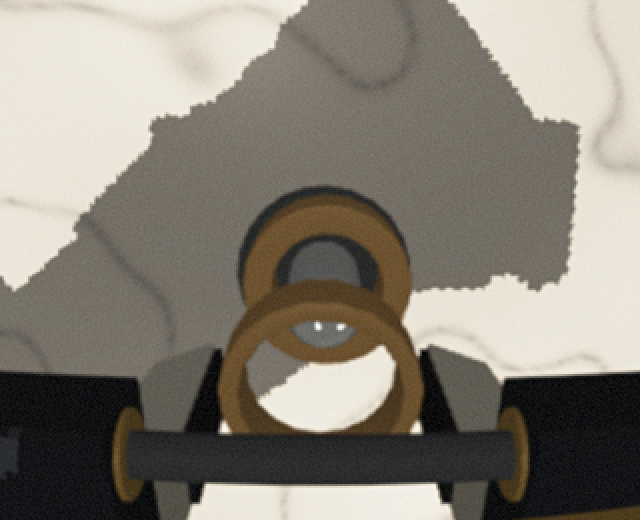

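wide_big is seated around the thick spindle, with its outline at 281–365. The held ring is on line, so I'll lower it.

```bash
python3 -m creep '.001 -.001 -.025 0 0 0 30;0 0 -.02 0 0 0 30;0 0 -.013 0 0 0 30;0 0 -.005 0 0 0 30;0 0 -.003 0 0 0 30;0 0 0 0 0 0 30;0 0 0 0 0 0 30'
```

```text
time: 18.27
tool_pos: [491.2, -248.0, 106.1]
tcp_rot: [3.14, -0.001, 0.289]
contact_force: [0.3, -0.4, 0.9]
grip_width: 55.4
finger_force: 30.0
```

```bash
python3 -m creep '0 0 -.001 0 0 0 30;0 0 0 0 0 0 30;0 0 0 0 0 0 80;0 0 0 0 0 0 80;0 0 0 0 0 0 80;0 0 0 0 0 0 80'
python3 -m creep '0 0 .03 0 0 0 80;0 0 .035 0 0 0 80;-.03 -.03 .02 0 0 0 80;-.03 -.03 .02 0 0 0 80;-.03 -.03 .02 0 0 0 80;0 0 0 0 0 0 80;0 0 0 0 0 0 80;0 0 0 0 0 0 80'
python3 - <<'E'
from h import *
i,w=shot("wrist","w9"); j,s=shot("scene","s9"); k,t=shot("top","t9")
def crop(im,c,f,h=70): 
  y,x=max(0,int(c[1])-h),max(0,int(c[0])-h); return cv2.resize(im[y:y+2*h,x:x+2*h],(300,300))
T=(490,-247,30);N=(640,251,30)
print(proj(i,T))
cv2.imwrite("pics/f9.png",np.vstack([np.hstack([crop(s,proj(j,T),2,40),crop(s,proj(j,N),2,40)]),np.hstack([crop(w,proj(i,T),2,80),crop(t,proj(k,N),2,40)])]))
E
```

```text
time: 18.77
tool_pos: [490.7, -248.2, 104.4]
tcp_rot: [3.141, -0.0, 0.289]
contact_force: [0.1, -0.5, -0.3]
grip_width: 72.7
finger_force: 0.0
time: 19.43
tool_pos: [410.6, -327.8, 222.3]
tcp_rot: [-3.141, -0.0, 0.288]
contact_force: [0.4, 0.5, -0.5]
grip_width: 73.4
finger_force: 0.0
(np.float64(259.51639026890956), np.float64(83.5168126588255))
```

View pics/f9.png

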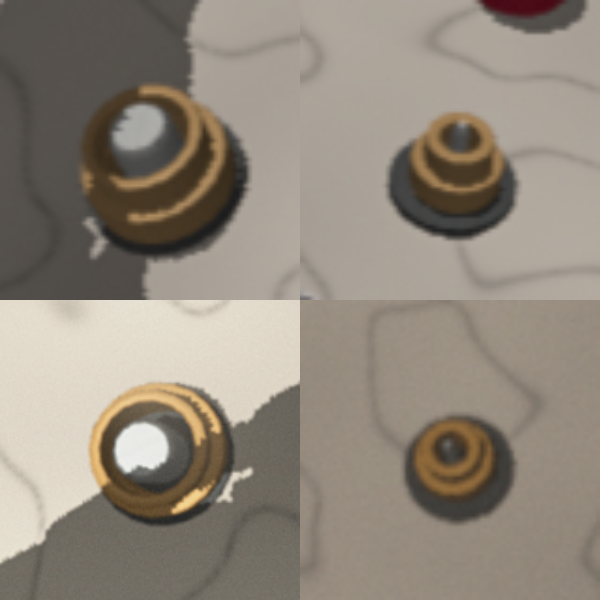

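View pics/s9.png

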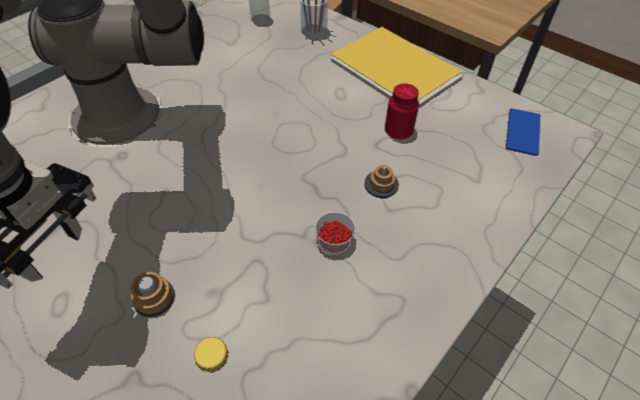

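Both stacks are flat on their stands, larger roll below (thick at (150,292), thin at (381,182)). The lid, tub and jar haven't moved, and the gripper is clear.

```bash
python3 -c "from plant import order; print(order.close_job())"
```

```text
the job is handed in; nothing more can be done
None
```

All four rolls are on their spindles, larger one at the bottom on each stand; the jar lid, bead tub and paint jar were left in place, and the job was handed in at about 19.6 s.

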